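# Check a block in the thickness gauge

## Robot

A 6-joint arm with a two-finger parallel gripper is mounted at the origin on the work surface; the furniture and walls round the work are solid. World frame = base frame: x ahead of the robot, y to its left, z up, the work surface at z = 0. Lengths are in mm, angles in rad, forces in N, time in s.
With the tool pointing down it reaches from about 300 to 775 mm from the base axis. Payload 14.6 kg.
Tool frame: the origin (TCP) lies at the very end of the fingers, on their centre line; the grasp point (between the pads) lies 19 mm behind it; z points along the fingers, y is the line along which they close (so a half turn about z gives the same grasp; the last joint's range is limited). The gripper opens to 94 mm and grips with 3 to 60 N. Pads are 16 mm wide; open, the fingers measure 119 mm over their backs; the gripper's body (75 mm by 177 mm) begins 78 mm behind the grasp point.
Start: joints at [1.064, 0.3, 1.521, -0, 1.321, -0.067], TCP at [234.163, 497.651, 205.446] pointing down, gripper open.
Joint ranges: [-3.03, 3.03], [-0.79, 2.21], [0.23, 2.52], [-1.04, 4.18], [0, 3.07], [-2.55, 2.55]. Speed limits (rad/s): [2.22, 2.22, 2.57, 3.14, 3.14, 3.14].

## Interface

Orientations are given as [roll, pitch, yaw] about the fixed x, y, z axes, in that order (R = Rz(yaw) Ry(pitch) Rx(roll)).
In Python, from cell import manip, optics gives the robot as it stands.
- The arm moves only by the shell command python3 -m crank 'ROWS' [FORCE]. ROWS is JSON, a list of rows, each a list of 7 numbers: the opening in per cent of the stroke, from 0 (shut) to 100 (fully open), then the shift along the tool's x, y, z in mm, then the turn, a rotation vector about the tool's x, y, z in rad. A call has 1 to 10 rows; each row is the pose to reach, as a shift and turn from the pose commanded when the call began, along the tool's axes at that moment; what a row does not reach only later rows make up. A row lasts 1/10 s, in which the tool goes at most 50 mm and 8.59 degrees, less where a joint would pass 70% of its speed; a pose out of reach is approached as far as the arm can. A call with a gripper value outside its range is refused whole. The fingers move at their own pace and stop on an object; FORCE is the grip in N (left out, the last holds). Time passes only in rows, so rows that repeat a pose let the fingers close. It gives the time, the measured TCP pose, the force, the opening and the grip force at its end, in the units of the state.
- manip.read_state(): the state, without advancing time (a new reading comes with each control period).
- optics.camera(name): name is "side" or "top"; returns (picture, depth): 420x560x3 uint8, red, green, blue; 420x560 float32, mm along the optical axis (not along the pixel's ray), 0 where there is no reading.
- optics.calibration(name): a dict with "camera_matrix" (3x3 intrinsics, pixels), "R" (3x3) and "t" (3): a world point X has camera coordinates R X + t. Camera axes: x right, y down, z forward; pixel columns grow to the right and rows downward; lengths in mm; the calibration is good to about 2 mm. A picture is of the moment at which its call begins. calibration takes no time and is no camera call.
- manip.sign_off(): hands the job in; it is judged then, once.
The state is a dict: "clock": time; "joints": joint angles; "qd": joint speeds; "effort": joint torques, N m; "eef_pos": TCP position; "eef_rot": TCP orientation; "wrist_force": force on the tool from outside, world axes, zero at the start; "moment": the same for the moment, N m; "finger_gap": finger opening in mm; "finger_force": force on a finger pad.
Only numpy, scipy, OpenCV 4.12 (cv2) and the standard library are available. Lean on these libraries where they do the work, as an engineer would, in place of code of your own. Each camera call takes 0.05 s, during which the arm holds its last target. There are 200 camera calls.

## Task

Check the thickness of the flat brown wooden block: with the fingertips only, push it gently along the bench, long way first, under the low bridge of the blue gauge until its front end lies flat against the red stop behind the bridge. Do not grip, lift or tip the block, leave the jars, the offcut and the white box where they are, and move the fingers clear at the end.

Things in the scene. Friction and masses are not known exactly. Their poses are not given: they have to be found in the camera images.
- block: the part to be checked: flat brown wooden block (a sanding block), 64 mm (its x) by 112 mm (its y, the long way) by 28 mm high (its z), about 0.12 kg, lying loose and flat on the bench; origin at the centre of its underside. Both ends are alike. It slides easily and stops when no longer pushed
- gauge: fixed thickness gauge: blue pillars, steel bridge, red stop. Origin on the bench midway between the pillars, below the bridge's middle; x = direction in which the block goes in (roughly to the robot's right), z up. Bridge x -20 to 20 mm, z 32 to 46 mm, nuts on it to 59 mm. Gap between pillars y -40 to 40 mm; rounded pillar fronts begin at x -32 mm; feet reach y +-86 mm
- gauge_stop (a point): middle of the lower edge of the red stop's flat face, on the bench, 40 mm beyond the gauge's origin along its x (same axes); the stop is 24 mm high. A block fully home has its centre 56 mm and its rear end 112 mm before this point, so it still sticks out 52 mm in front of the bridge
- screw_jar: glass jar of screws with a red lid, 68 mm wide, 95 high, standing at the left, a bystander; origin at the centre of its underside
- nail_jar: glass jar of nails with a tan lid, 62 mm wide, 85 high, standing at the right, a bystander; origin at the centre of its underside
- offcut: small wooden offcut, 42x70x20 mm (its x, y, z), nearer the robot than the work, a bystander (not the block to be checked); origin at the centre of its underside
- soap_box: white box, 55x85x30 mm, lying at the right, nearer the robot than the gauge, a bystander; origin at the centre of its underside

How it is judged (in metres and radians):
On the way:
1. the front end of the block is under the bridge, the block lying flat (x of block in the frame of gauge above -0.06 m and y of block in the frame of gauge between -0.02 and 0.02 m and angle between block's own z axis and vertical below 0.05 rad).
At the end, for the whole second after the job is handed in: The block lies flat and still under the bridge, its long way along the gauge's x axis within 0.07 rad, its centre within 4 mm of the fully home place along x (front end against the stop) and within 12 mm of the gauge's centre line (x of block in the frame of gauge between -0.02 and -0.012 m and y of block in the frame of gauge between -0.012 and 0.012 m and angle between the y axis of block and the x axis of gauge, either way round below 0.07 rad and angle between block's own z axis and vertical below 0.03 rad and height (world z) of block below 0.003 m and linear speed of block below 0.01 m/s); the robot touches nothing.
It fails at once if the block is lifted off the bench (its underside centre more than 6 mm up) (height (world z) of block above 0.006 m).
It fails at once if the block is tipped by more than 0.12 rad (angle between block's own z axis and vertical above 0.12 rad).
It fails at once if the block is gripped or shoved hard (more than 30 N between the fingers and it) (contact force between block and the fingers above 30 N).
It fails at once if a bystander is moved by more than 15 mm (distance of any of screw_jar, nail_jar, offcut, soap_box from where it was at the start of the episode above 0.015 m).
It also fails if it takes over 51 s, if anything falls off the work surface, if the arm or the gripper's body presses on something with over 40 N, if the wrist force passes 120 N, or if a joint passes its speed limit or range.

## Working session

There is one attempt and no reset: what is moved stays moved. The work goes in short steps, Python scripts to look and compute and a shell command to move; the robot and the scene stay as the last step left them, time stands still between calls to the robot, and variables do not carry over. Pictures are saved under pics/ and viewed, at most 10 in all, crops included, and the job is handed in when it is done.

```bash
mkdir -p pics; ls
cat > h.py <<'E'
import numpy as np, cv2
from cell import manip, optics
def snap(n,f):
    p,d=optics.camera(n); cv2.imwrite('pics/'+f+'.png',p[:,:,::-1]); np.save('pics/'+f+'.npy',d); return p,d
def ray(n,u,v,z=None,d=None):
    c=optics.calibration(n);K,R,t=[np.array(c[k]) for k in('camera_matrix','R','t')]
    r=np.linalg.inv(K)@[u,v,1]; o=-R.T@t
    if d is not None: return o+R.T@(r*d)
    w=R.T@r; return o+w*(z-o[2])/w[2]
E
python3 - <<'E'
from h import *
snap('top','t0');snap('side','s0')
s=manip.read_state();print(s['eef_pos'],s['eef_rot'],s['clock'],s['finger_gap'])
E
```

```text
pics
[234.07254764 497.46178361 204.95314957] [-3.14058394e+00 -5.06703505e-05  2.70180319e+00] 0.1 93.85458584382138
```

View pics/t0.png

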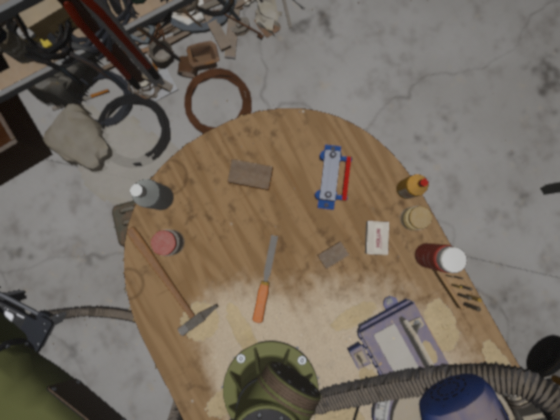

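View pics/s0.png

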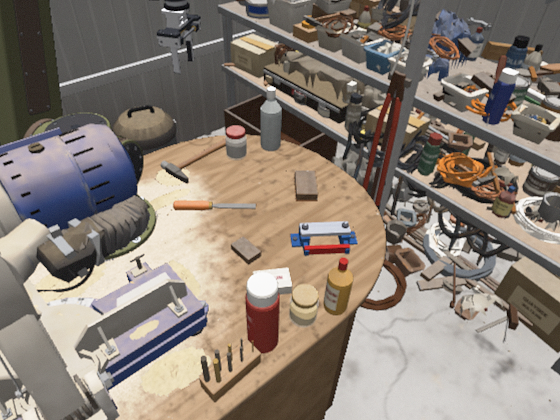

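Top view: the block is at about (250,174), the gauge at (330,177) with its red stop on the right at (347,178), the offcut at (333,254), the white box at (377,238), and the jars at (165,242) and (417,217). I'll enlarge the work area.

Run:
```python
from h import *
p=cv2.imread('pics/t0.png')[130:220,220:360]
cv2.imwrite('pics/t0c.png',cv2.resize(p,None,fx=5.7,fy=5.7,interpolation=cv2.INTER_CUBIC))
p=cv2.imread('pics/s0.png')[160:265,270:400]
cv2.imwrite('pics/s0c.png',cv2.resize(p,None,fx=5.7,fy=5.7,interpolation=cv2.INTER_CUBIC))
d=np.load('pics/t0.npy')
for u,v in[(250,174),(330,177),(333,254),(377,238),(165,242),(417,217),(270,230)]: print((u,v),ray('top',u,v,d=d[v,u]).round(),ray('top',u,v,z=0).round())
```

```text
(250, 174) [556.  67.  26.] [559.  69.   0.]
(330, 177) [ 551. -141.   45.] [ 557. -146.    0.]
(333, 254) [ 353. -155.   23.] [ 352. -158.    0.]
(377, 238) [ 398. -267.   32.] [ 398. -274.    0.]
(165, 242) [374. 264.  95.] [372. 289.   0.]
(417, 217) [ 453. -354.   82.] [ 456. -379.    0.]
(270, 230) [411.  11.  -1.] [411.  11.   0.]
```

View pics/t0c.png

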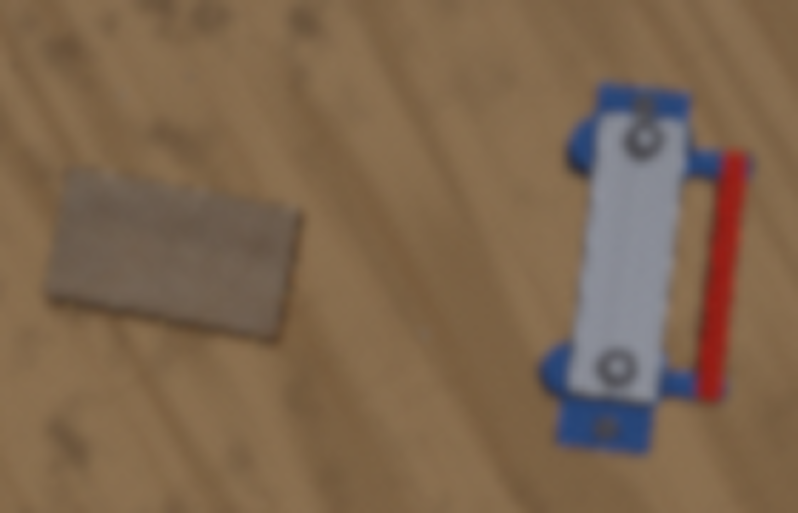

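View pics/s0c.png

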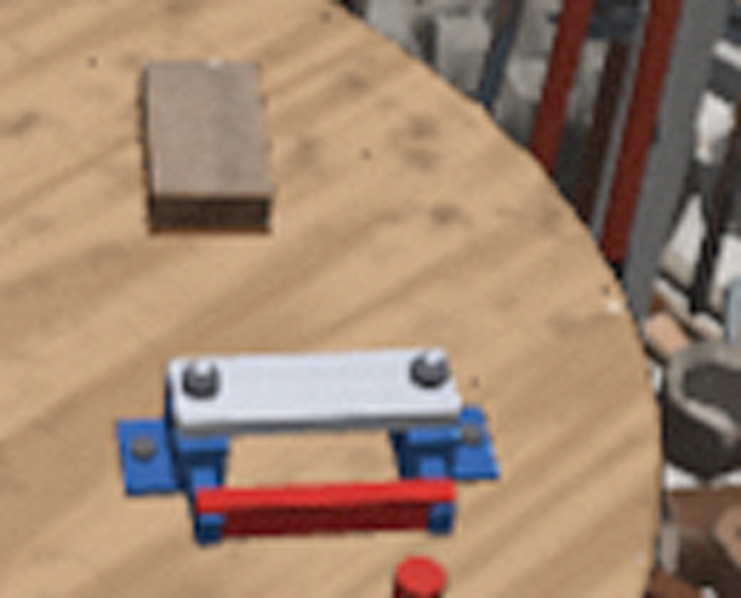

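The crops show the block's top corners at about (68,168), (302,210), (275,340) and (48,298). The bridge corners are (600,112), (690,118), (658,402) and (568,392), and the stop's face edge runs from (722,152) to (698,400). The side view agrees: the way between block and gauge is clear.

Run:
```python
from h import *
f=lambda x,y,z: ray('top',220+(x+.5)/5.7-.5,130+(y+.5)/5.7-.5,z=z)[:2]
B=[f(*c,28) for c in[(68,168),(302,210),(275,340),(48,298)]]
G=[f(*c,46) for c in[(600,112),(690,118),(658,402),(568,392)]]
F=[f(*c,6) for c in[(598,84),(692,92),(652,452),(556,446)]]
S=[f(*c,24) for c in[(722,152),(698,400)]]
for n,P in zip('BGFS',(B,G,F,S)): print(n,np.round(P,1).tolist(),'c',np.mean(P,0).round(1))
ang=lambda v:np.arctan2(v[1],v[0]).round(3)
print('block dir',ang(B[1]+B[2]-B[0]-B[3]),'len',np.linalg.norm(B[1]-B[0]),np.linalg.norm(B[2]-B[3]),np.linalg.norm(B[3]-B[0]))
for n,P in(('G',G),('F',F)): 
  y=P[0]+P[1]-P[2]-P[3]; print(n,'x dir',ang(y)-np.pi/2,'len',np.linalg.norm(y)/2, np.linalg.norm(P[1]-P[0]))
print('S',ang(S[0]-S[1])-np.pi/2)
# side-camera check
g=lambda x,y,z: ray('side',270+(x+.5)/5.7-.5,160+(y+.5)/5.7-.5,z=z)[:2]
B2=[g(*c,28) for c in[(146,62),(258,62),(270,193),(150,193)]]
print('B side',np.round(B2,1).tolist(),np.mean(B2,0))
S2=[g(*c,0) for c in[(222,535),(430,530)]];print('S side',np.round(S2,1).tolist(),np.mean(S2,0))
s=manip.read_state()
from scipy.spatial.transform import Rotation as Ro
print(Ro.from_euler('xyz',s['eef_rot']).as_matrix().round(3))
```

```text
B [[593.8, 116.1], [577.2, 7.9], [516.9, 18.6], [533.5, 123.2]] c [555.4  66.5]
G [[622.7, -126.1], [621.1, -166.9], [491.8, -154.9], [495.2, -114.4]] c [ 557.7 -140.6]
F [[643.8, -128.6], [641.1, -172.8], [471.6, -157.3], [473.2, -112.7]] c [ 557.4 -142.9]
S [[609.9, -184.8], [494.9, -175.8]] c [ 552.4 -180.3]
block dir -1.725 len 109.38945143027837 105.88400983766425 60.72906989678525
G x dir -1.6627963267948966 len 128.93537620320126 40.791772978186906
F x dir -1.6627963267948966 len 170.80242726858094 44.20235595154257
S -1.6487963267948966
B side [[535.1, 122.9], [594.1, 114.1], [574.4, 9.4], [515.0, 18.5]] [554.65992295  66.21672847]
S side [[506.4, -183.2], [599.3, -194.9]] [ 552.85458229 -189.05243646]
[[-0.905  0.426 -0.   ]
 [ 0.426  0.905 -0.001]
 [ 0.    -0.001 -1.   ]]
```

```bash
python3 -m crank '[[64,-60,-39,0,0,0,-0.05],[64,-105,-68,0,0,0,-0.1],[64,-147,-96,0,0,0,-0.14],[64,-190,-123,0,0,0,-0.18],[64,-231,-150,0,0,0,-0.22],[64,-273,-178,0,0,0,-0.25],[64,-315,-205,0,0,0,-0.28],[64,-357,-232,0,0,0,-0.31],[64,-399,-259,0,0,0,-0.34],[64,-420,-273,0,0,0,-0.35]]'
python3 -m crank '[[64,0,0,0,0,0,0],[64,0,0,0,0,0,0]]'; python3 -c "
from h import *
s=manip.read_state();print(s['eef_pos'],s['eef_rot'],s['finger_gap'],s['joints'])"
```

```text
clock: 1.1
eef_pos: [498.1, 70.6, 205.4]
eef_rot: [3.142, -0.0, 3.053]
wrist_force: [0.1, 1.6, 0.2]
finger_gap: 60.4
finger_force: 0.0
clock: 1.3
eef_pos: [497.4, 72.0, 204.9]
eef_rot: [-3.142, -0.001, 3.05]
wrist_force: [-0.3, -0.4, -0.4]
finger_gap: 60.0
finger_force: 0.0
[497.41504302  71.97162307 204.93895549] [-3.14155477e+00 -1.13538103e-03  3.04963399e+00] 59.98556821251975 [ 7.07283651e-02  1.95304292e-01  1.65259300e+00  1.52274431e-04
  1.29482189e+00 -1.40815089e+00]
```

```bash
python3 -m crank '[[64,0,0,40,0,0,0],[64,0,0,85,0,0,0],[64,0,0,130,0,0,0],[64,0,0,165,0,0,0],[64,0,0,185,0,0,0],[64,0,0,195,0,0,0],[64,0,0,195,0,0,0]]'; python3 -c "
from h import *
snap('top','t1');p,d=snap('side','s1')
cv2.imwrite('pics/s1c.png',cv2.resize(p[130:270,240:400,::-1],None,fx=4.2,fy=4.2,interpolation=cv2.INTER_CUBIC))"
```

```text
clock: 2.0
eef_pos: [496.7, 73.5, 9.9]
eef_rot: [-3.141, -0.002, 3.053]
wrist_force: [-0.6, -0.2, 0.2]
finger_gap: 60.0
finger_force: 0.0
```

View pics/s1c.png

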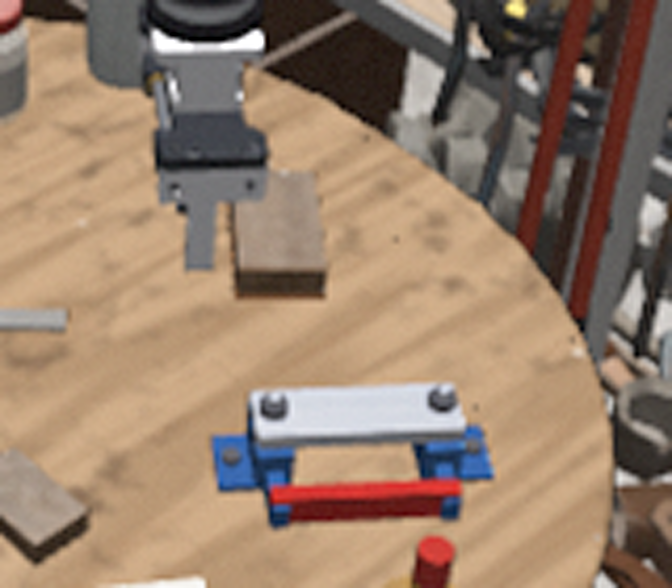

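The open fingers stand beside the block's near long side, finger edge at (213,255) and block edge at (235,285), roughly 15 mm apart. I'll push sideways slowly.

```bash
python3 -m crank '[[64,-3,0,0,0,0,0],[64,-6,0,0,0,0,0],[64,-9,0,0,0,0,0],[64,-12,0,0,0,0,0],[64,-14,0,0,0,0,0],[64,-16,0,0,0,0,0],[64,-18,0,0,0,0,0],[64,-20,0,0,0,0,0],[64,-22,0,0,0,0,0],[64,-24,0,0,0,0,0]]'
python3 -m crank '[[64,-2,0,0,0,0,0],[64,-4,0,0,0,0,0],[64,-6,0,0,0,0,0],[64,-8,0,0,0,0,0],[64,-10,0,0,0,0,0],[64,-12,0,0,0,0,0],[64,-13,0,0,0,0,0],[64,-14,0,0,0,0,0],[64,-14,0,0,0,0,0]]'
python3 -c "
from h import *
p,d=snap('side','s2')
cv2.imwrite('pics/s2c.png',cv2.resize(p[150:270,260:400,::-1],None,fx=5,fy=5,interpolation=cv2.INTER_CUBIC))"
```

```text
clock: 3.1
eef_pos: [521.5, 70.5, 10.4]
eef_rot: [-3.142, -0.0, 3.052]
wrist_force: [-1.4, -0.8, -0.5]
finger_gap: 60.1
finger_force: 0.3
clock: 4.0
eef_pos: [535.5, 69.2, 10.5]
eef_rot: [3.142, 0.0, 3.052]
wrist_force: [-0.0, 1.0, 0.6]
finger_gap: 60.4
finger_force: 0.0
```

View pics/s2c.png

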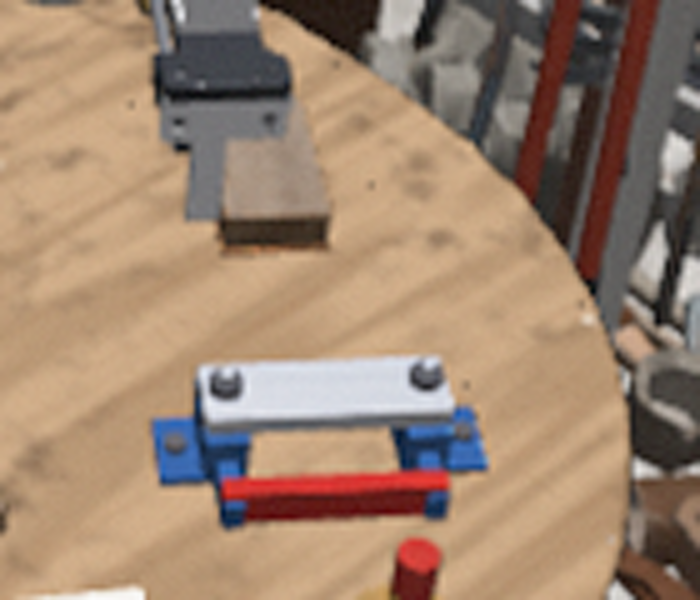

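The block now looks square to the gauge, with its front edge at (220..330, 217). I'll back off, rise and go round to the rear with a quarter turn.

```bash
python3 -m crank '[[64,8,0,0,0,0,0],[64,16,0,0,0,0,0],[64,16,0,-30,0,0,0],[64,16,0,-70,0,0,0],[32,10,20,-90,0,0,0.13],[32,0,40,-90,0,0,0.26],[32,-10,55,-90,0,0,0.39],[32,-20,70,-90,0,0,0.52],[32,-30,80,-90,0,0,0.65],[32,-41,88,-90,0,0,0.78]]'
python3 -m crank '[[32,0,0,0,0,0,0.13],[32,0,0,0,0,0,0.26],[32,0,0,0,0,0,0.39],[32,0,0,0,0,0,0.52],[32,0,0,0,0,0,0.65],[32,0,0,0,0,0,0.79],[32,0,0,0,0,0,0.79],[32,0,0,0,0,0,0.79]]'
python3 -c "
from h import *
p,d=snap('top','t3');a=p[130:225,220:360,::-1];p,d=snap('side','s3');b=p[150:260,270:390,::-1]
cv2.imwrite('pics/s3c.png',np.vstack([cv2.resize(a,(450,305),interpolation=2),cv2.resize(b,None,fx=450/120,fy=450/120,interpolation=2)[:290]]))
cv2.imwrite('pics/t3c.png',cv2.resize(a,None,fx=5.7,fy=5.7,interpolation=2))"
```

```text
clock: 5.05
eef_pos: [583.7, 153.9, 100.4]
eef_rot: [-3.141, -0.0, 2.267]
wrist_force: [0.7, -0.2, 0.5]
finger_gap: 29.7
finger_force: 0.0
clock: 5.85
eef_pos: [583.7, 153.2, 100.4]
eef_rot: [-3.141, 0.0, 1.486]
wrist_force: [0.1, -0.6, 0.0]
finger_gap: 30.1
finger_force: 0.0
```

View pics/t3c.png

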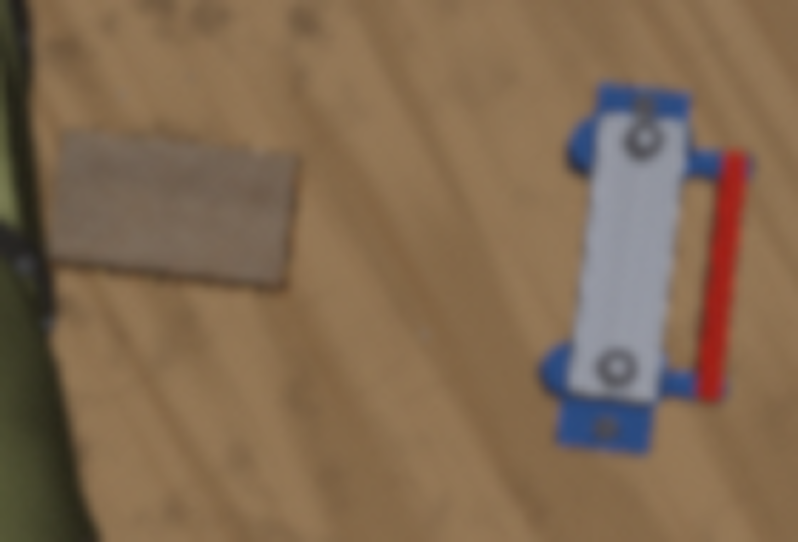

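The block is fully visible: corners (65,130), (298,156), (284,287) and (52,262), parallel to the gauge axis. The arm sits to its left.

Run:
```python
from h import *
f=lambda x,y,z: ray('top',220+(x+.5)/5.7-.5,130+(y+.5)/5.7-.5,z=z)[:2]
B=np.array([f(*c,28) for c in[(65,130),(298,156),(284,287),(52,262)]])
v=B[1]+B[2]-B[0]-B[3];c=B.mean(0);a=-1.66;X=np.array([np.cos(a),np.sin(a)]);Y=np.array([-X[1],X[0]])
O=np.array([557.5,-142]);print(B.round(1).tolist(),c,np.arctan2(v[1],v[0]),(c-O)@X,(c-O)@Y)
p=np.array(manip.read_state()['eef_pos'][:2]);print((p-O)@X,(p-O)@Y)
```

```text
[[611.4, 118.1], [602.2, 10.5], [541.4, 15.2], [550.1, 121.9]] [576.27367598  66.41621951] -1.6542342580326335 -209.26001527529687 0.13218584281194404
-296.3442300566754 -0.05808829727605725
```

```bash
python3 -m crank '[[32,0,0,30,0,0,0],[32,0,0,65,0,0,0],[32,0,0,85,0,0,0],[32,0,0,90,0,0,0],[32,-5,0,90,0,0,0],[32,-10,0,90,0,0,0],[32,-14,0,90,0,0,0],[32,-17,0,90,0,0,0],[32,-20,0,90,0,0,0],[32,-23,0,90,0,0,0]]'
python3 -m crank '[[32,-3,0,0,0,0,0],[32,-6,0,0,0,0,0],[32,-9,0,0,0,0,0],[32,-13,0,0,0,0,0],[32,-17,0,0,0,0,0],[32,-21,0,0,0,0,0],[32,-25,0,0,0,0,0],[32,-29,0,0,0,0,0],[32,-33,0,0,0,0,0],[32,-37,0,0,0,0,0]]'
python3 -m crank '[[32,-4,0,0,0,0,0],[32,-8,0,0,0,0,0],[32,-12,0,0,0,0,0],[32,-16,0,0,0,0,0],[32,-20,0,0,0,0,0],[32,-24,0,0,0,0,0],[32,-28,0,0,0,0,0],[32,-32,0,0,0,0,0],[32,-36,0,0,0,0,0],[32,-40,0,0,0,0,0]]'
python3 -m crank '[[32,-4,0,0,0,0,0],[32,-8,0,0,0,0,0],[32,-12,0,0,0,0,0],[32,-16,0,0,0,0,0],[32,-20,0,0,0,0,0],[32,-23,0,0,0,0,0],[32,-26,0,0,0,0,0],[32,-28,0,0,0,0,0],[32,-30,0,0,0,0,0],[32,-30,0,0,0,0,0]]'
python3 -c "
from h import *
p,d=snap('top','t4');a=p[140:220,230:360,::-1]
p,d=snap('side','s4');cv2.imwrite('pics/s4c.png',np.hstack([cv2.resize(a,None,fx=3,fy=3,interpolation=2),cv2.resize(p[170:250,270:370,::-1],None,fx=3,fy=3,interpolation=2)]))
cv2.imwrite('pics/t4c.png',cv2.resize(a,None,fx=6,fy=6,interpolation=2))"
```

```text
clock: 6.95
eef_pos: [582.2, 130.1, 10.9]
eef_rot: [3.141, -0.0, 1.482]
wrist_force: [0.7, 1.3, 1.1]
finger_gap: 29.9
finger_force: 0.7
clock: 7.95
eef_pos: [578.7, 93.1, 10.4]
eef_rot: [-3.142, 0.0, 1.482]
wrist_force: [0.6, 1.1, 0.1]
finger_gap: 30.0
finger_force: 0.6
clock: 8.95
eef_pos: [575.1, 53.2, 10.4]
eef_rot: [-3.142, 0.0, 1.482]
wrist_force: [-1.2, -0.1, 0.5]
finger_gap: 30.4
finger_force: 0.4
clock: 9.95
eef_pos: [572.5, 23.4, 10.5]
eef_rot: [-3.142, 0.0, 1.482]
wrist_force: [-0.1, 0.0, 0.2]
finger_gap: 29.9
finger_force: 0.0
```

View pics/s4c.png

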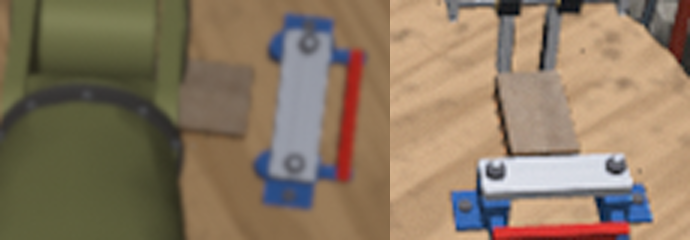

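Both fingertips sit on the rear end. The block's front (252,68)–(243,136) is centred on the bridge opening and square to it. I'll carry on, more slowly near the stop.

```bash
python3 -m crank '[[32,-4,0,0,0,0,0],[32,-8,0,0,0,0,0],[32,-12,0,0,0,0,0],[32,-16,0,0,0,0,0],[32,-20,0,0,0,0,0],[32,-24,0,0,0,0,0],[32,-28,0,0,0,0,0],[32,-32,0,0,0,0,0],[32,-36,0,0,0,0,0],[32,-40,0,0,0,0,0]]'
python3 -m crank '[[32,-4,0,0,0,0,0],[32,-8,0,0,0,0,0],[32,-12,0,0,0,0,0],[32,-16,0,0,0,0,0],[32,-20,0,0,0,0,0],[32,-24,0,0,0,0,0],[32,-27,0,0,0,0,0],[32,-30,0,0,0,0,0],[32,-32,0,0,0,0,0],[32,-34,0,0,0,0,0]]'
python3 -m crank '[[32,-1,0,0,0,0,0],[32,-2,0,0,0,0,0],[32,-3,0,0,0,0,0],[32,-4,0,0,0,0,0],[32,-4,0,0,0,0,0]]'
python3 -c "
from h import *
p,d=snap('top','t5');a=p[140:220,230:360,::-1]
p,d=snap('side','s5');cv2.imwrite('pics/s5c.png',np.vstack([cv2.resize(a,(600,369),interpolation=2)[:260],cv2.resize(p[190:250,285:385,::-1],None,fx=6,fy=6,interpolation=2)[:340]]))"
```

```text
clock: 11.05
eef_pos: [568.9, -16.5, 10.4]
eef_rot: [-3.142, 0.0, 1.482]
wrist_force: [-0.3, 0.7, 1.1]
finger_gap: 30.4
finger_force: 0.5
clock: 12.05
eef_pos: [565.9, -50.2, 10.5]
eef_rot: [3.142, -0.0, 1.482]
wrist_force: [-0.2, 1.7, 1.0]
finger_gap: 30.5
finger_force: 0.7
clock: 12.55
eef_pos: [565.5, -54.1, 10.4]
eef_rot: [-3.142, 0.0, 1.482]
wrist_force: [-0.2, -0.6, 0.3]
finger_gap: 30.0
finger_force: 0.0
```

View pics/s5c.png

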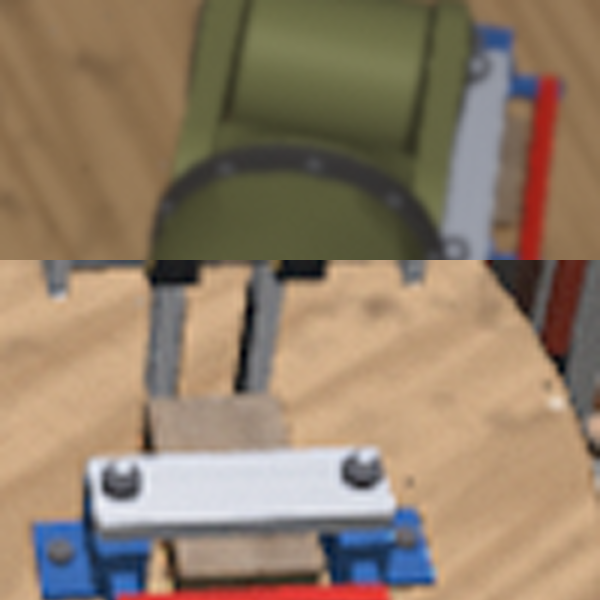

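The front end is under the bridge; in the side view its edge is at (175–320, 578), just short of the stop. I'll creep forward and watch the force.

```bash
python3 -m crank '[[32,-1,0,0,0,0,0],[32,-2,0,0,0,0,0],[32,-3,0,0,0,0,0],[32,-4,0,0,0,0,0],[32,-5,0,0,0,0,0]]'
python3 -m crank '[[32,-0.5,0,0,0,0,0],[32,-1,0,0,0,0,0]]'
```

```text
clock: 13.15
eef_pos: [565.5, -57.8, 10.6]
eef_rot: [3.141, -0.002, 1.481]
wrist_force: [4.1, 16.7, 0.3]
finger_gap: 30.2
finger_force: 8.2
clock: 13.35
eef_pos: [565.6, -57.9, 10.6]
eef_rot: [3.141, -0.003, 1.482]
wrist_force: [4.9, 20.8, 0.4]
finger_gap: 30.3
finger_force: 10.3
```

Firm contact. I'll back off straight away, lift clear and check.

```bash
python3 -m crank '[[32,3,0,0,0,0,0],[32,10,0,0,0,0,0],[32,25,0,0,0,0,0],[32,45,0,0,0,0,0],[32,70,0,-20,0,0,0],[32,100,0,-60,0,0,0],[32,140,0,-100,0,0,0],[32,190,0,-130,0,0,0],[32,230,0,-150,0,0,0],[32,250,0,-150,0,0,0]]'
python3 -c "
from h import *
p,d=snap('top','t6');a=p[145:210,290:360,::-1]
p,d=snap('side','s6');b=p[190:255,300:370,::-1]
cv2.imwrite('pics/s6c.png',np.hstack([cv2.resize(x,None,fx=5.7,fy=5.7,interpolation=2) for x in(a,b)]))"
```

```text
clock: 14.35
eef_pos: [587.7, 192.9, 163.8]
eef_rot: [3.137, -0.002, 1.483]
wrist_force: [0.2, -0.9, 0.2]
finger_gap: 29.8
finger_force: 0.0
```

View pics/s6c.png

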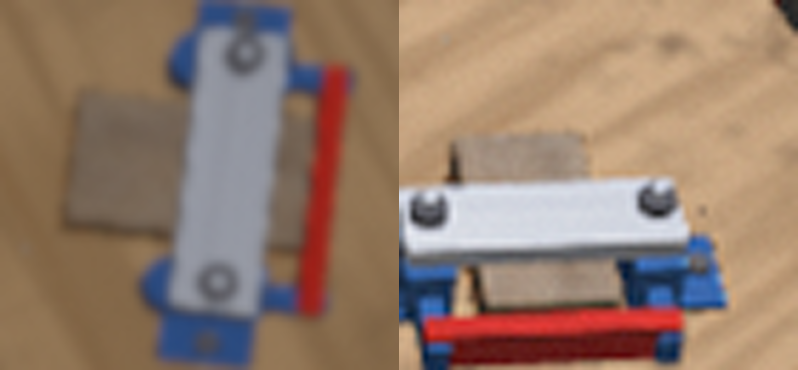

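The block sits square under the bridge with its front edge (316,118)–(302,248) along the red stop's face, centred between the pillars. A quick numeric check of the rear-edge-to-stop distance follows.

Run:
```python
from h import *
f=lambda x,y,z: ray('top',290+(x+.5)/5.7-.5,145+(y+.5)/5.7-.5,z=z)[:2]
R=[f(80,93,28),f(66,222,28)];S=[f(323,68,24),f(300,310,24)];G=[f(*c,46) for c in[(200,28),(288,32),(256,318),(168,306)]]
X=np.array([np.cos(-1.657),np.sin(-1.657)]);Y=np.array([-X[1],X[0]])
g=np.mean(G,0)
print('rear->stop',(np.mean(S,0)-np.mean(R,0))@X,'rear->bridge centre',(g-np.mean(R,0))@X,'lat',(np.mean(R,0)-g)@Y,(np.mean(S,0)-g)@np.c_[X,Y])
for P in(R,S): v=P[0]-P[1];print(np.arctan2(v[1],v[0]),np.linalg.norm(v))
```

```text
rear->stop 110.6206110059884 rear->bridge centre 69.57049616675977 lat 0.6308238664649826 [41.05011484 -0.82452205]
-0.0832673518072536 59.91911468833421
-0.07590683686510927 112.48012255352626
```

```bash
python3 -c "
from cell import manip
print(manip.sign_off())"
```

```text
the job is handed in; nothing more can be done
None
```

The block was pushed flat under the bridge and against the red stop. It measured about 0.6 mm off the centre line and square to the stop, the highest push force I read was about 21 N, and the fingers are well clear. The job was handed in; no verdict was returned.

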